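# Set the photometer's filter turret to green and take the reading

## Task

The sample tube is already in the photometer for a haemoglobin reading: with a fingertip, gently push the turret's black tab round until it clicks in pointing at the green marker, and only then press the white read key all the way down and let it come up again. Do not pinch the tab; nothing is to be gripped or lifted, and the sample tube, the calibration vial and everything on the bench stay where they are.

Things in the scene. Friction and masses are not known exactly. Their poses are not given: they have to be found in the camera images.
- photometer: White tube photometer, fixed to the bench. Origin on the bench under it; x points from its front (robot side) to its back, y to its left, z up. Flat deck 85 mm high, x = -105 to 130 mm, y = -160 to 160 mm; in front of it a sloping display panel down to x = -165. Tube well with a rim 10 mm above the deck at x = 75, y = 105 mm.
- dial_centre (a point): The turret's vertical axis, at deck level (85 mm above the bench). The aluminium turret has a radius of 40 mm and stands 20 mm above the deck (27 mm at its middle).
- turret (a joint): Angle of the filter turret, rad: 0 when its tab points to the front of the photometer (its -x), positive counter-clockwise seen from above. Seven click positions, 0.628 rad apart, from -1.885 to 1.885; stops at +-1.99. It starts in one of the middle three and springs to the nearest click position when let go; about 3 N on the tab takes it over the ridge half-way between two, then it jumps ahead to the next.
- tab_tip (a point): Middle of the outer end of the turret's black tab, at its top edge, 78 mm from the turret's axis and 32 mm above the deck. The tab is an upright fin, 10 mm thick, running radially outwards; it clears the turret from 40 to 78 mm from the axis, its lower edge is 6 mm and its top 32 mm above the deck, and a white line runs along its top.
- tab_aim (a point): The point at which the tab points: on the tab's middle line, 94 mm from the axis, 3 mm above the deck. It lies over the centre of a marker when that marker's filter is clicked in.
- tab_left_half: The half of the tab, 5 mm thick, on the left-hand side for someone at the front of the photometer looking at the axis with the tab pointing at him (its +y side at turret angle 0). Origin on the turret's axis at deck level.
- tab_right_half: The other half of the tab, 5 mm thick, on the right-hand side (its -y side at turret angle 0). Origin on the turret's axis at deck level.
- marker_green: Green round filter marker, 20 mm across and 3 mm high, fixed on the deck 94 mm from the turret's axis beside one of the seven click positions: one of the two outermost on either side. Markers of other colours (red, blue, yellow, violet, white, orange) lie beside the other six. Origin: centre of its underside, on the deck.
- read_key (a joint): How far the read key is pressed down, m: 0 released, 0.006 fully down; it springs back. About 5 N press it fully down.
- read_key_top (a point): Centre of the top of the round white read key, 28 mm across, in a black collar 44 mm across and 12 mm high at the front left of the deck; its top is 22 mm above the deck when released. It is pressed straight down.
- sample_tube_mid (a point): Middle of the capped dark red sample tube, 12 mm across (cap 14 mm), 76 mm long, standing loose in the photometer's well; its cap stands 36 mm above the deck. Stays where it is.
- standard_vial: Small pink sealed calibration vial with a dark cap, 23 mm across, 44 mm tall, standing on the deck just right of the tube well. Origin: centre of its underside. To be left alone.
- tube_rack: Blue tube rack, 60 x 150 x 45 mm, standing on the bench to the right of the photometer, with two of its eight holes filled. Origin: centre of its underside. To be left alone.
- reagent_bottle: Amber bottle, 52 mm across, 115 mm tall, on the bench to the left of the photometer. Origin: centre of its underside. To be left alone.
- felt_pen: White and black pen, 133 mm long, lying on the bench to the right of the photometer, in front of the rack. Origin: centre of its underside. To be left alone.
- lab_timer: White timer, 65 x 65 x 18 mm, lying on the bench to the left of the photometer. Origin: centre of its underside. To be left alone.
- rack_tube_a_mid (a point): Middle of a dark red tube with a violet cap, 12 mm across, 76 mm long, standing in the rack. To be left alone.
- rack_tube_b_mid (a point): Middle of a dark red tube with a violet cap, 12 mm across, 76 mm long, standing in the rack. To be left alone.

How it is judged:
On the way, in this order (a step that is already met when the one before it is completed fails the run):
1. the tab is clicked in at the green marker (horizontal distance between tab_aim and marker_green below 0.008 m and velocity of joint turret between -0.1 and 0.1 rad/s), for 0.3 s.
2. the read key is pressed all the way down (value of joint read_key above 0.0045 m and horizontal distance between tab_aim and marker_green below 0.008 m), for 0.05 s.
At the end, for the whole second after the job is handed in: The point the tab aims at lies within 8 mm of the centre of the green marker with the turret at rest, the read key has come up again (within 1.5 mm), the sample tube is within 10 mm of its start and every other loose thing within 20 mm (all of step 1 and value of joint read_key below 0.0015 m and distance of sample_tube_mid from where it was at the start of the episode below 0.01 m and distance of each of standard_vial, tube_rack, reagent_bottle, felt_pen, lab_timer, rack_tube_a_mid, rack_tube_b_mid from where it was at the start of the episode below 0.02 m); the robot touches nothing.
It fails at once if the read key is pressed while the tab does not point at the green marker (value of joint read_key above 0.003 m and horizontal distance between tab_aim and marker_green above 0.012 m).
It fails at once if the tab is pinched (pressed on both its sides at once) (contact force between the fingers and tab_left_half above 2.5 N and contact force between the fingers and tab_right_half above 2.5 N).
It fails at once if the tab is forced (pushed with more than 25 N) (contact force between the fingers and tab_left_half above 25 N or contact force between the fingers and tab_right_half above 25 N).
It fails at once if the sample tube is lifted or knocked (moved over 10 mm) (distance of sample_tube_mid from where it was at the start of the episode above 0.01 m).
It fails at once if another loose thing is lifted, carried or knocked (moved over 20 mm) (distance of any of standard_vial, tube_rack, reagent_bottle, felt_pen, lab_timer, rack_tube_a_mid, rack_tube_b_mid from where it was at the start of the episode above 0.02 m).
It also fails if it takes over 61 s, if anything falls off the work surface, if the arm or the gripper's body presses on something with over 40 N, if the wrist force passes 120 N, or if a joint passes its speed limit or range.

## Robot

A 6-joint arm with a two-finger parallel gripper is mounted at the origin on the work surface. World frame = base frame: x ahead of the robot, y to its left, z up, the work surface at z = 0. Lengths are in m, angles in rad, forces in N, time in s.
With the tool pointing down it reaches from about 0.2 to 0.875 m from the base axis. Payload 3.4 kg.
Tool frame: the origin (TCP) lies midway between the tips of the shut fingers; the grasp point (between the pads) lies 19 mm behind it; x points along the fingers, z is the direction in which the jaws open and shut, and the axes are right-handed (so a half turn about x gives the same grasp; the last joint's range is limited). The gripper opens to 94 mm and grips with 3 to 60 N. Pads are 16 mm wide; open, the fingers measure 119 mm over their backs; the gripper's body (75 mm by 177 mm) begins 78 mm behind the grasp point.
Start: joints at [-1.32, 0.276, 1.505, -0, 1.361, -0.121], TCP at [0.209, -0.536, 0.205] pointing down, gripper open.
Joint ranges: [-2.89, 2.89], [-0.75, 2.08], [0.22, 2.7], [-1.18, 4.32], [0.11, 2.71], [-2.7, 2.7]. Speed limits (rad/s): [2.57, 2.57, 3.14, 3.14, 3.14, 3.14].

## Interface

Orientations are given as a rotation vector (axis times angle).
In Python, from plant import r gives the robot as it stands.
- The arm moves only by the tool step_arm, never from a script. Its argument "commands" is a list of rows, each a list of 5 numbers: the shift along the world's x, y, z in cm, then the turn about the world's z in degrees, then the closure in counts, from 0 (fully open) to 255 (shut). In form: [[dx, dy, dz, turn, grip], ...]. A call has 1 to 10 rows; each row is the pose to reach, as a shift and turn from the pose measured when the call began; what a row does not reach only later rows make up. A row lasts 1/10 s, in which the tool goes at most 50 mm and 8.59 degrees, less where a joint would pass 70% of its speed; a pose out of reach is approached as far as the arm can. A call with a gripper value outside its range is refused whole. The fingers move at their own pace and stop on an object; the grip force is fixed at half the most. Time passes only in rows, so rows that repeat a pose let the fingers close. It gives the time, the measured TCP pose, the force and the opening at its end, in the units of the state.
- r.get_state(): the state, without advancing time (a new reading comes with each control period).
- r.read_camera(name): name is "scene" or "top" or "wrist"; returns (picture, depth): 384x512x3 uint8, red, green, blue; 384x512 float32, m along the optical axis (not along the pixel's ray), 0 where there is no reading.
- r.camera_params(name): a dict with "fovy" (degrees; the focal length in pixels is half the picture's height over the tangent of half this angle, whatever the lens; pixels are square), "cx", "cy" (the principal point, pixels), "extrinsics" (4x4, takes a point from camera to world coordinates); the wrist camera has in their place "tool_from_camera" (4x4, takes a point from camera to tool coordinates, whose origin is the TCP and whose axes are the tool frame's). Camera axes: x right, y up, looking along -z (the intrinsics and any distortion apply to the point x, -y, -z); pixel columns grow to the right and rows downward; lengths in m; the calibration is good to about 2 mm. The wrist camera is an equidistant fisheye: a pixel r from the principal point sees the ray r / f radians off the axis. A picture is of the moment at which its call begins: read the wrist's pose just before it. camera_params takes no time and is no camera call.
- r.sign_off(): hands the job in, once; it reports no verdict.
The state is a dict: "time": time; "q": joint angles; "joint_vel": joint speeds; "joint_torque": joint torques, N m; "position": TCP position; "ee_rot": TCP orientation; "ft_force": force on the tool from outside, world axes, zero at the start; "moment": the same for the moment, N m; "finger_gap": opening from 0.0 (shut) to 1.0 (fully open).
Only numpy, scipy, OpenCV 4.12 (cv2) and the standard library are available. Lean on these libraries where they do the work, as an engineer would, in place of code of your own. Each camera call takes 0.05 s, during which the arm holds its last target.

## Working session

There is one attempt and no reset: what is moved stays moved. The work goes in short steps, Python scripts to look and compute and a tool call to move; the robot and the scene stay as the last step left them, time stands still between calls to the robot, and variables do not carry over. Pictures are saved under pics/ and viewed, and the job is handed in when it is done.

Besides the shell and the picture viewer there is one more tool, called after "Call:" as name(argument=value, ...), one argument or row to a line, values as JSON. step_arm: Moves the arm, as the interface text tells. Its arguments: {"type":"object","properties":{"commands":{"type":"array"}},"required":["commands"]}

```bash
mkdir -p pics; ls; python3 - <<'E'
from plant import r
import cv2,numpy as np
s=r.get_state();print(s)
for n in ["scene","top"]:
    p,d=r.read_camera(n);cv2.imwrite(f"pics/{n}0.png",p[:,:,::-1]);np.savez(f"{n}0.npz",p=p,d=d)
    print(n,r.camera_params(n))
print(r.camera_params("wrist"))
E
```

```text
pics
{'time': 0.0, 'q': array([-1.32000642e+00,  2.76576421e-01,  1.50609997e+00, -1.25998208e-05,
        1.36068959e+00, -1.21007347e-01]), 'joint_vel': array([ 0.00060274,  0.00042654, -0.00027863,  0.00019425,  0.00121111,
        0.0003976 ]), 'joint_torque': array([ 9.74024297e-04, -4.04583335e+01, -2.37235701e+01,  7.01761991e-02,
        3.47015576e-02, -1.42519093e-04]), 'position': array([ 0.20873958, -0.53517646,  0.20462855]), 'ee_rot': array([ 0.93224767,  1.36383574, -0.93033184]), 'ft_force': array([-0.43023182,  0.3903617 ,  0.45714008]), 'moment': array([ 0.01889035, -0.01964501,  0.01998221]), 'finger_gap': 0.9992170819053784}
scene {'fovy': 48.45185459426267, 'cx': 250.40939127529103, 'cy': 194.23202084559486, 'extrinsics': array([[ 0.88608661, -0.32679492,  0.32871812,  0.89324809],
       [ 0.46312829,  0.65332794, -0.59889464, -0.5629321 ],
       [-0.01904501,  0.68291118,  0.73025311,  0.79144833],
       [ 0.        ,  0.        ,  0.        ,  1.        ]])}
top {'fovy': 57.242025503387595, 'cx': 258.04807456682823, 'cy': 185.65506867430244, 'extrinsics': array([[-1.63064015e-02,  9.90436703e-01, -1.37000872e-01,
         4.89917290e-01],
       [-9.99853154e-01, -1.54302005e-02,  7.45520873e-03,
         7.72724427e-04],
       [ 5.26996143e-03,  1.37102322e-01,  9.90542872e-01,
         8.54978674e-01],
       [ 0.00000000e+00,  0.00000000e+00,  0.00000000e+00,
         1.00000000e+00]])}
{'fovy': 65.70646984690485, 'cx': 254.54934668926563, 'cy': 191.42546253895026, 'tool_from_camera': array([[ 2.45626206e-04,  2.39030994e-01, -9.71011907e-01,
        -1.79460075e-01],
       [-9.44291620e-04,  9.71011559e-01,  2.39030670e-01,
         6.94642535e-02],
       [ 9.99999524e-01,  8.58206210e-04,  4.64220850e-04,
        -1.22054923e-03],
       [ 0.00000000e+00,  0.00000000e+00,  0.00000000e+00,
         1.00000000e+00]])}
```

View pics/top0.png

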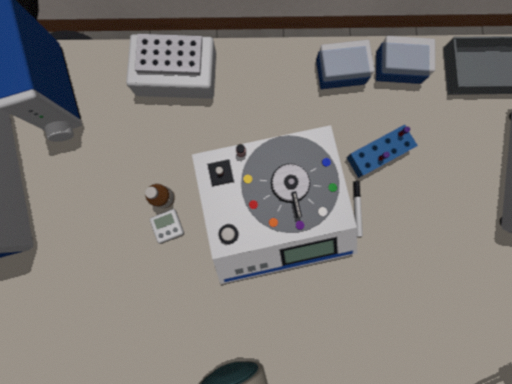

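View pics/scene0.png

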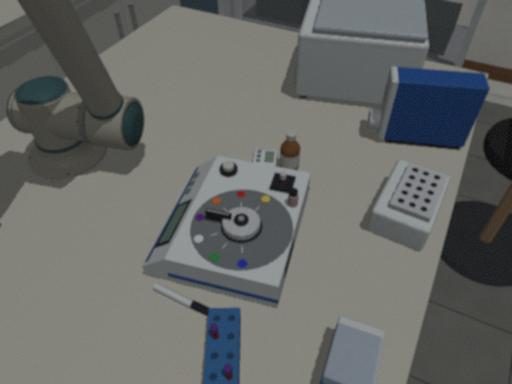

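```bash
python3 - <<'E'
import cv2
p=cv2.imread('pics/top0.png');cv2.imwrite('pics/topc.png',cv2.resize(p[120:280,180:360],None,fx=4,fy=3.75*4/3.75,interpolation=cv2.INTER_CUBIC)[:600])
E
```

```text
(no output)
```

View pics/topc.png

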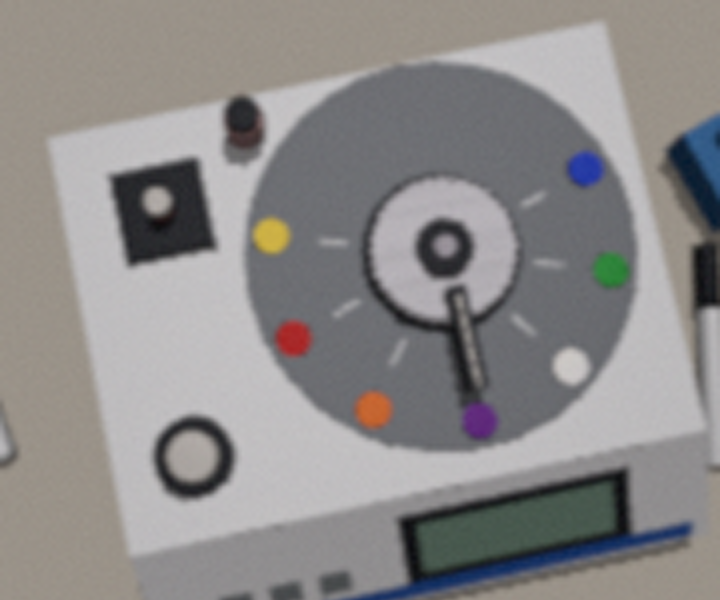

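The picture shows the tab pointing at violet (front, ~(478,420) in the crop) and green two clicks counter-clockwise at (611,269). The read key is at (193,457).

```bash
cat > h.py <<'E'
import numpy as np,cv2
from plant import r
def ray(cam,u,v,z):
    c=r.camera_params(cam);f=192/np.tan(np.radians(c['fovy']/2));E=c['extrinsics']
    d=E[:3,:3]@np.array([(u-c['cx'])/f,-(v-c['cy'])/f,-1]);o=E[:3,3]
    return o+d*(z-o[2])/d[2]
E
python3 - <<'E'
from h import *
from scipy.optimize import least_squares
pk=dict(yellow=(271,235),red=(293,338),orange=(373,410),violet=(480,421),white=(571,366),green=(611,269),blue=(585,169))
names=['yellow','red','orange','violet','white','green','blue']
P=np.array([ray('top',180+(pk[n][0]+.5)/4-.5,120+(pk[n][1]+.5)/4-.5,.088)[:2] for n in names])
k=np.arange(-3,4)*.6283
def m(p): a=p[2]+np.pi+k; return p[:2]+.094*np.c_[np.cos(a),np.sin(a)]
s=least_squares(lambda p:(m(p)-P).ravel(),[P[:,0].mean(),P[:,1].mean(),0])
print('dial',s.x, np.round((m(s.x)-P)*1000,1))
for n,a,b in zip(names,P,m(s.x)):print(n,a,b)
R=lambda u,v,z:ray('top',180+(u+.5)/4-.5,120+(v+.5)/4-.5,z)
print('key',R(193,457,.107),'key collar',R(194,457,.097))
print('tabtip',R(479,386,.117),'hub',R(444,246,.112), 'tube cap',R(157,203,.121),'vialcap',R(243,112,.129))
d=np.load('top0.npz')['d']
c=r.camera_params('top')
def dep(u,v):
    f=192/np.tan(np.radians(c['fovy']/2));z=d[v,u];E=c['extrinsics']
    return E[:3,:3]@np.array([(u-c['cx'])/f*z,-(v-c['cy'])/f*z,-z])+E[:3,3]
print(dep(228,234),dep(333,187),dep(291,182),dep(215,210))
# scene camera green
E
```

```text
dial [ 0.60131227 -0.07509018  0.19796643] [[-0.4 -0. ]
 [-0.2 -0.1]
 [ 0.3 -0. ]
 [ 0.4  0.2]
 [-0.1  0.1]
 [-0.3  0.2]
 [ 0.3 -0.3]]
yellow [0.61257966 0.01828487] [0.61220464 0.0182766 ]
red [0.5554439  0.00696449] [0.55524628 0.00684837]
orange [ 0.51561108 -0.03586856] [ 0.51588256 -0.03587583]
violet [ 0.50874141 -0.09375331] [ 0.50914822 -0.09357771]
white [ 0.53774098 -0.14436436] [ 0.53761541 -0.1442184 ]
green [ 0.59073593 -0.16861354] [ 0.59041124 -0.16845595]
blue [ 0.64702605 -0.15668551] [ 0.64737066 -0.15703299]
key [0.49188869 0.06033002 0.107     ] key collar [0.49190635 0.06059321 0.097     ]
tabtip [ 0.52624433 -0.09024776  0.117     ] hub [ 0.60136383 -0.0745776   0.112     ] tube cap [0.62538439 0.07765484 0.121     ] vialcap [0.67206389 0.03134393 0.129     ]
[0.49161948 0.0599225  0.10883809] [ 0.59030681 -0.1697577   0.08899232] [ 0.59934462 -0.07524261  0.11279528] [0.54390671 0.08960661 0.08828119]
```

```bash
python3 - <<'E'
import cv2
p=cv2.imread('pics/scene0.png');cv2.imwrite('pics/scenec.png',cv2.resize(p[145:295,140:320],None,fx=4,fy=4,interpolation=cv2.INTER_CUBIC))
E
```

```text
(no output)
```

View pics/scenec.png

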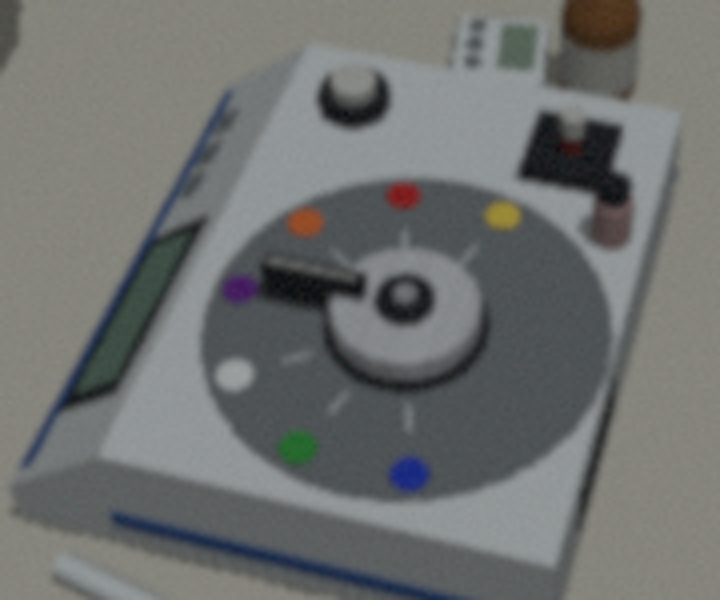

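```bash
python3 - <<'E'
from h import *
from scipy.spatial.transform import Rotation as Ro
s=r.get_state();M=Ro.from_rotvec(s['ee_rot']).as_matrix();print(M.round(3),s['position'],s['time'])
j=np.degrees(np.arctan2(M[1,2],M[0,2]));print('jaw ang',j)
c=np.array([.6013,-.0751]);yaw=.198
for th in [0,.2,.4,.6,.8,.9426,1.0,1.1,1.257]:
    a=np.pi+yaw+th;e=np.array([np.cos(a),np.sin(a)]);t=np.array([-e[1],e[0]])
    print(th,'contact',c+.062*e-.0175*t,'clear',c+.062*e-.034*t,'jaw ang',np.degrees(np.arctan2(t[1],t[0])))
E
```

```text
[[-0.     0.932  0.363]
 [ 0.002  0.363 -0.932]
 [-1.     0.    -0.002]] [ 0.20874868 -0.53523456  0.20471682] 0.1
jaw ang -68.69657435283715
0 contact [ 0.53706895 -0.07013786] clear [ 0.53382326 -0.05396024] jaw ang -78.65543565640972
0.2 contact [ 0.53736347 -0.08299751] clear [ 0.53096848 -0.06778719] jaw ang -67.19627975379323
0.4 contact [ 0.54020694 -0.09554231] clear [ 0.5309176  -0.08190567] jaw ang -55.73712385117678
0.6 contact [ 0.545486   -0.10727215] clear [ 0.53367264 -0.09575284] jaw ang -44.27796794856032
0.8 contact [ 0.55299018 -0.11771938] clear [ 0.53912377 -0.10877664] jaw ang -32.81881204594384
0.9426 contact [ 0.55953748 -0.12415244] clear [ 0.54454089 -0.11727113] jaw ang -24.648433887378307
1.0 contact [ 0.56242032 -0.12646751] clear [ 0.54705367 -0.12045786] jaw ang -21.359656143327364
1.1 contact [ 0.56774275 -0.13009237] clear [ 0.5518529  -0.12564685] jaw ang -15.630078192019152
1.257 contact [ 0.57675386 -0.13466288] clear [ 0.56036436 -0.13275651] jaw ang -6.634640808465227
```

Call:
step_arm(
  commands=[
    [3,4,1,-2,255],
    [6,9,1,-5,255],
    [9,13,1,-10,255],
    [12,18,1,-10,255],
    [15,22,1,-10,255],
    [18,26.5,1,-10,255],
    [21,31,1,-10,255],
    [24,35.5,1,-10,255],
    [27,40,1,-10,255],
    [30,44.5,1,-10,255],
  ],
)

```text
time: 1.1
position: [0.4882, -0.1199, 0.2145]
ee_rot: [1.064, 1.297, -1.062]
ft_force: [0.6, -0.8, -1.1]
finger_gap: 0.186
```

Call:
step_arm(
  commands=[
    [2.0,3,0,0,255],
    [2.0,3.5,0,0,255],
    [2.0,3.5,0,0,255],
  ],
)

```text
time: 1.4
position: [0.5078, -0.084, 0.214]
ee_rot: [1.061, 1.3, -1.061]
ft_force: [-0.2, -0.7, -1.1]
finger_gap: 0.004
```

```bash
python3 - <<'E'
from h import *
from scipy.spatial.transform import Rotation as Ro
s=r.get_state();M=Ro.from_rotvec(s['ee_rot']).as_matrix();print(s['position'],s['time'],s['q'],s['finger_gap'],s['ft_force'])
print('jaw ang',np.degrees(np.arctan2(M[1,2],M[0,2])))
p,d=r.read_camera('wrist');cv2.imwrite('pics/w1.png',p[:,:,::-1])
E
```

```text
[ 0.50781973 -0.08395363  0.21398562] 1.4 [-2.99674963e-01  1.81273124e-01  1.61209443e+00  7.90926884e-04
  1.35061377e+00  1.07098952e+00] 0.0036472975617075688 [-0.19889888 -0.67002576 -1.06862269]
jaw ang -78.54333022496601
```

View pics/w1.png

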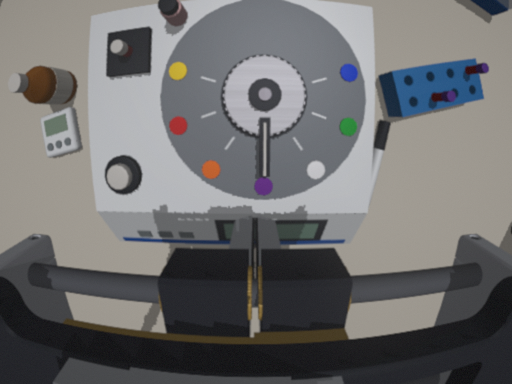

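The wrist view agrees: tab at violet (263,187), green at (348,127), fingers shut.

Call:
step_arm(
  commands=[
    [2.6,3,0,0,255],
    [2.6,3,-4,0,255],
    [2.6,3,-8,0,255],
    [2.6,3,-11,0,255],
    [2.6,3,-11.6,0,255],
    [2.6,3,-11.6,0,255],
  ],
)

```text
time: 2.05
position: [0.5326, -0.0563, 0.0977]
ee_rot: [1.063, 1.299, -1.065]
ft_force: [-0.0, 0.3, -0.2]
finger_gap: 0.002
```

```bash
python3 - <<'E'
from h import *
p,d=r.read_camera('scene');cv2.imwrite('pics/s2.png',cv2.resize(p[145:295,140:320],None,fx=4,fy=4,interpolation=cv2.INTER_CUBIC)[:,:,::-1])
E
```

```text
(no output)
```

View pics/s2.png

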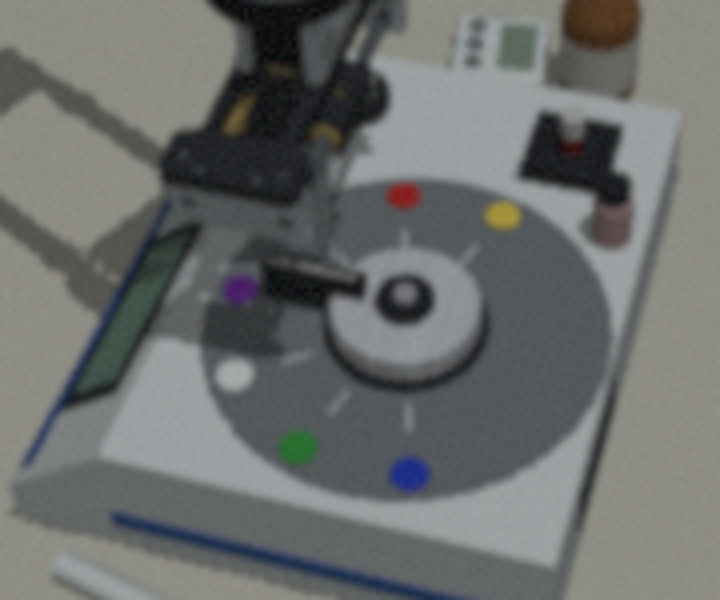

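Call:
step_arm(
  commands=[
    [0.3,-0.7,0,0,255],
    [0.45,-1.2,0,0,255],
    [0.45,-1.5,0,1,255],
    [0.43,-1.8,0,3,255],
    [0.43,-2.0,0,5.5,255],
    [0.45,-2.35,0,8.5,255],
    [0.48,-2.65,0,11.5,255],
    [0.53,-3.0,0,14,255],
    [0.59,-3.3,0,17,255],
    [0.59,-3.3,0,17,255],
  ],
)

```text
time: 3.1
position: [0.5402, -0.0899, 0.0995]
ee_rot: [0.838, 1.403, -0.839]
ft_force: [-0.5, -0.0, 0.2]
finger_gap: 0.008
```

```bash
python3 - <<'E'
from h import *
p,d=r.read_camera('scene');cv2.imwrite('pics/s3.png',cv2.resize(p[145:295,140:320],None,fx=4,fy=4,interpolation=cv2.INTER_CUBIC)[:,:,::-1])
print(r.get_state()['ft_force'],r.get_state()['position'])
E
```

```text
[ 0.44432604 -0.67819582 -0.46978918] [ 0.54005834 -0.08972465  0.0994063 ]
```

View pics/s3.png

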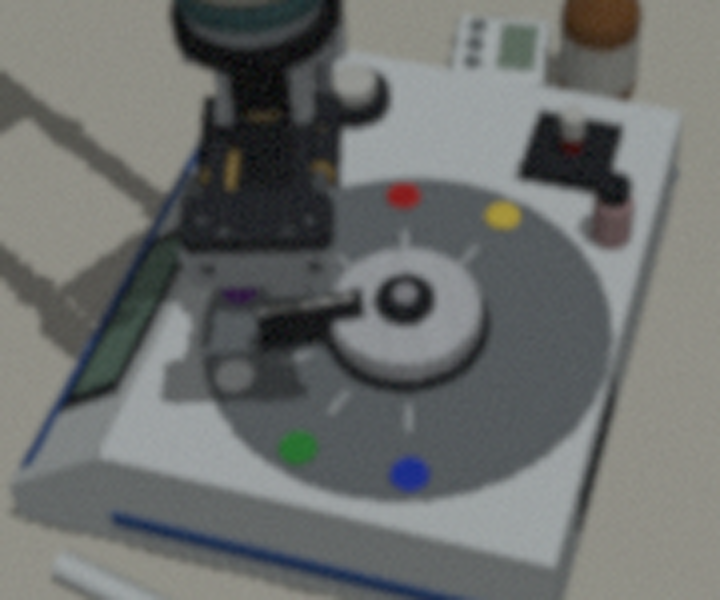

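Call:
step_arm(
  commands=[
    [0,-0.3,0,3,255],
    [0,-0.58,0,6,255],
    [0.13,-0.88,0,9,255],
    [0.27,-1.18,0,11.5,255],
    [0.4,-1.47,0,14.5,255],
    [0.55,-1.75,0,17,255],
    [0.72,-2.0,0,20,255],
    [0.9,-2.3,0,23,255],
    [1.1,-2.55,0,26,255],
    [1.1,-2.55,0,26,255],
  ],
)

```text
time: 4.15
position: [0.5506, -0.1149, 0.0995]
ee_rot: [0.49, 1.516, -0.49]
ft_force: [-1.8, 1.6, 0.9]
finger_gap: 0.006
```

```bash
python3 - <<'E'
from h import *
p,d=r.read_camera('scene');cv2.imwrite('pics/s4.png',cv2.resize(p[145:295,140:320],None,fx=4,fy=4,interpolation=cv2.INTER_CUBIC)[:,:,::-1])
print(r.get_state()['ft_force'],r.get_state()['position'])
E
```

```text
[-1.23815318  1.78927463  1.81948356] [ 0.55049004 -0.11484706  0.09948669]
```

View pics/s4.png

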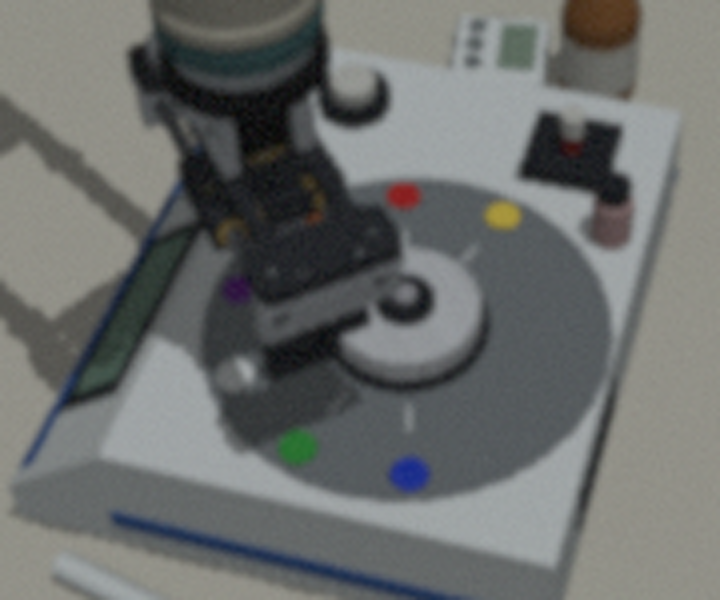

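Call:
step_arm(
  commands=[
    [0.12,-0.15,0,1.5,255],
    [0.25,-0.29,0,3,255],
    [0.36,-0.4,0,4.5,255],
    [0.48,-0.52,0,6,255],
    [0.59,-0.64,0,7.5,255],
    [0.7,-0.76,0,9,255],
    [0.8,-0.85,0,10,255],
    [0.9,-0.93,0,11,255],
    [1.0,-1.02,0,12,255],
    [1.0,-1.02,0,12,255],
  ],
)

```text
time: 5.2
position: [0.561, -0.1254, 0.0995]
ee_rot: [0.326, 1.546, -0.327]
ft_force: [-1.2, 0.5, -0.1]
finger_gap: 0.008
```

```bash
python3 - <<'E'
from h import *
p,d=r.read_camera('scene');cv2.imwrite('pics/s5.png',cv2.resize(p[145:295,140:320],None,fx=4,fy=4,interpolation=cv2.INTER_CUBIC)[:,:,::-1])
print(r.get_state()['ft_force'],r.get_state()['position'])
E
```

```text
[-0.15102889  0.07454148 -0.08104194] [ 0.56076162 -0.12527243  0.09951534]
```

View pics/s5.png

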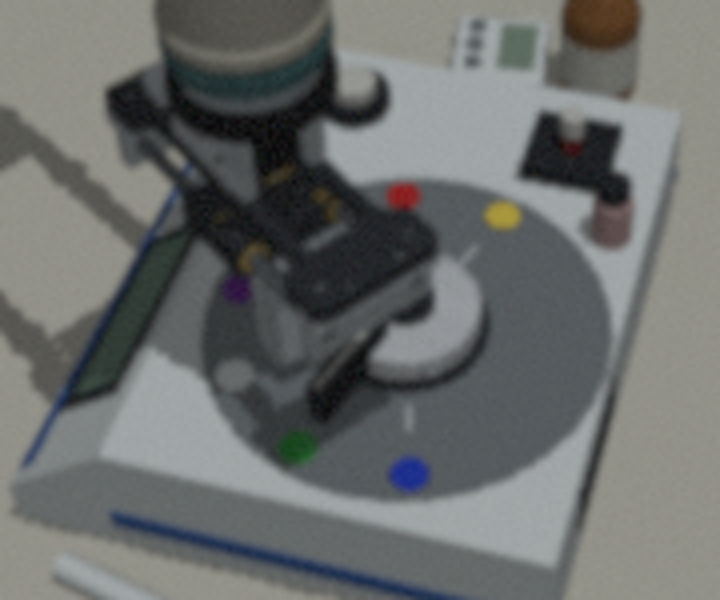

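The tab has jumped ahead of the finger to green. I'll back the finger off the way it came, go up, and check.

Call:
step_arm(
  commands=[
    [-0.7,0.3,0,0,255],
    [-1.4,0.6,0,0,255],
    [-1.4,0.6,2,0,255],
    [-1.4,0.6,5,0,255],
    [-3,4,7,-8,255],
    [-5,8,7,-16,255],
    [-6.5,12,7,-24,255],
    [-6.5,16,7,-32,255],
    [-6.5,18.5,7,-40,255],
    [-6.5,18.5,7,-40,255],
  ],
)

```text
time: 6.25
position: [0.4944, 0.0624, 0.1697]
ee_rot: [0.865, 1.394, -0.864]
ft_force: [-0.3, 0.3, 0.3]
finger_gap: 0.003
```

```bash
python3 - <<'E'
from h import *
p,d=r.read_camera('top');cv2.imwrite('pics/t6.png',cv2.resize(p[120:270,180:360],None,fx=4,fy=4,interpolation=cv2.INTER_CUBIC)[:,:,::-1])
p,d=r.read_camera('scene');cv2.imwrite('pics/s6.png',cv2.resize(p[145:295,140:320],None,fx=4,fy=4,interpolation=cv2.INTER_CUBIC)[:,:,::-1])
print(r.get_state()['ft_force'],r.get_state()['position'])
E
```

```text
[ 0.18795239 -0.17409913 -0.26267865] [0.49512459 0.05963321 0.16954785]
```

View pics/t6.png

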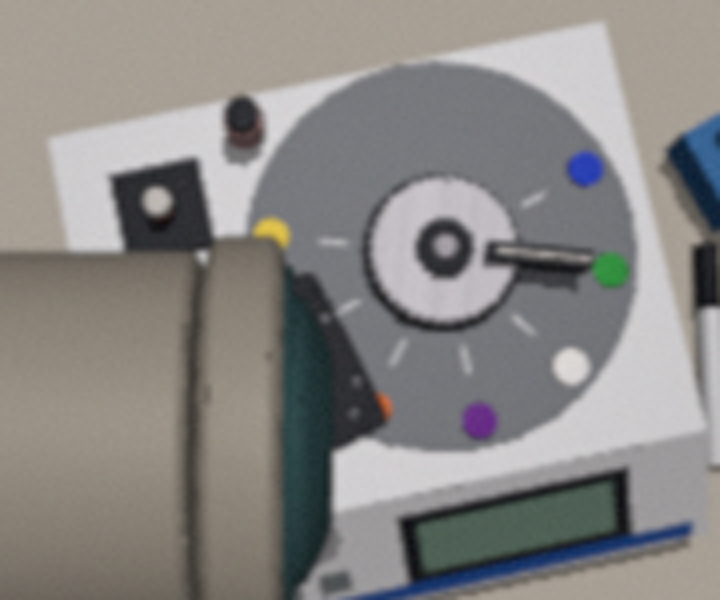

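View pics/s6.png

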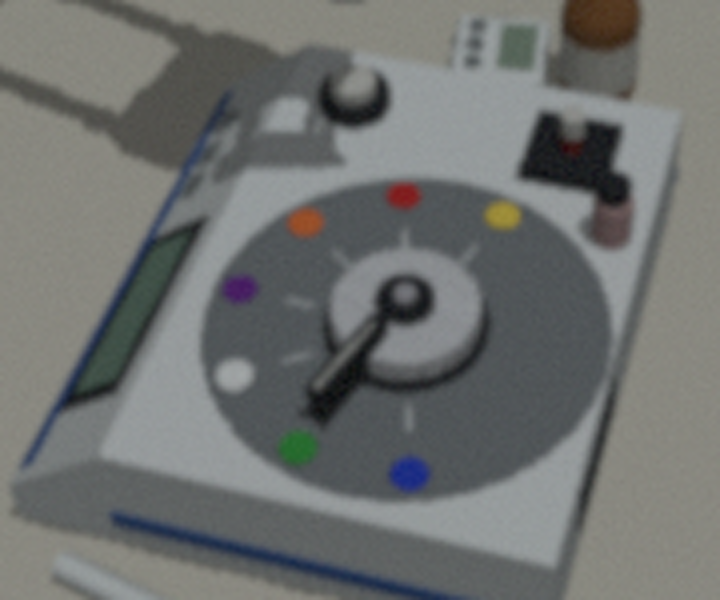

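Both views show the tab aligned on green (top crop: tab end (592,259), marker (611,269)). Next, the key.

Call:
step_arm(
  commands=[
    [-0.3,0,0,0,255],
    [-0.3,0.05,-2,0,255],
    [-0.3,0.05,-4,0,255],
    [-0.3,0.05,-5.5,0,255],
    [-0.3,0.05,-5.7,0,255],
    [-0.3,0.05,-5.7,0,255],
  ],
)

```text
time: 6.95
position: [0.4919, 0.0592, 0.1123]
ee_rot: [0.864, 1.393, -0.866]
ft_force: [0.2, 0.0, 1.4]
finger_gap: -0.001
```

```bash
python3 - <<'E'
from h import *
p,d=r.read_camera('scene');cv2.imwrite('pics/s7.png',cv2.resize(p[145:245,180:280],None,fx=6,fy=6,interpolation=cv2.INTER_CUBIC)[:,:,::-1])
print(r.get_state()['ft_force'],r.get_state()['position'])
E
```

```text
[-0.51501594 -0.92873785 -0.0369489 ] [0.49245241 0.05940847 0.11294776]
```

View pics/s7.png

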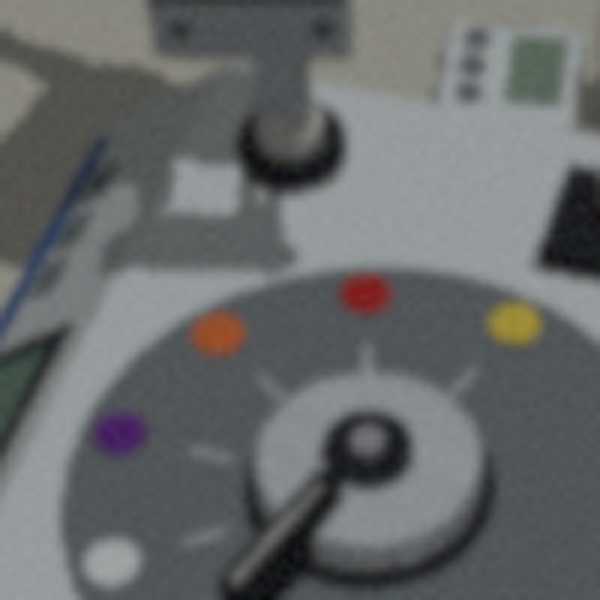

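The shut fingertip is over the key (about (290,130)). Press slowly.

Call:
step_arm(
  commands=[
    [0,0.05,-0.4,0,255],
    [0,0.05,-0.7,0,255],
    [0,0.05,-0.9,0,255],
    [0,0.05,-1.0,0,255],
    [0,0.05,-1.1,0,255],
    [0,0.05,-1.2,0,255],
    [0,0.05,-1.2,0,255],
  ],
)

```text
time: 7.7
position: [0.4932, 0.0597, 0.1013]
ee_rot: [0.864, 1.39, -0.864]
ft_force: [1.1, -2.0, 5.2]
finger_gap: 0.007
```

Call:
step_arm(
  commands=[
    [-0.05,0,-0.15,0,255],
    [-0.05,0,-0.3,0,255],
    [-0.05,0,-0.3,0,255],
  ],
)

```text
time: 8.0
position: [0.4933, 0.0596, 0.1009]
ee_rot: [0.864, 1.389, -0.863]
ft_force: [-3.1, -1.3, 19.6]
finger_gap: 0.006
```

The force rises to 19.6 N while z barely moves (0.1009), so the key is at its stop. Release it and go up.

Call:
step_arm(
  commands=[
    [0,0,0.5,0,255],
    [0,0,2,0,255],
    [0,0,5,0,255],
    [0,0,9,0,255],
    [-3,-2,12,0,255],
    [-7,-4,14,0,255],
    [-11,-6,14,0,255],
    [-15,-8,14,0,255],
    [-15,-8,14,0,255],
    [-15,-8,14,0,255],
  ],
)

```text
time: 9.0
position: [0.3427, -0.02, 0.2407]
ee_rot: [0.867, 1.388, -0.864]
ft_force: [0.3, 0.7, -0.9]
finger_gap: 0.007
```

```bash
python3 - <<'E'
from h import *
p,d=r.read_camera('top');cv2.imwrite('pics/t8.png',p[:,:,::-1])
f=192/np.tan(np.radians(r.camera_params('top')['fovy']/2))
d0=np.load('top0.npz')['d'];print('key depth before/after',np.median(d0[232:237,226:231]),np.median(d[232:237,226:231]))
p,d=r.read_camera('scene');cv2.imwrite('pics/s8.png',cv2.resize(p[145:295,140:320],None,fx=4,fy=4,interpolation=cv2.INTER_CUBIC)[:,:,::-1])
print(r.get_state()['ft_force'],r.get_state()['position'],r.get_state()['time'])
E
```

```text
key depth before/after 0.7400605 0.7402051
[ 0.42538856 -0.59185968  0.15582976] [ 0.34405937 -0.01988007  0.24070576] 9.1
```

View pics/t8.png

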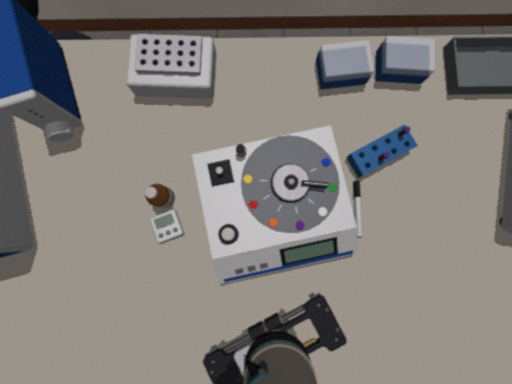

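View pics/s8.png

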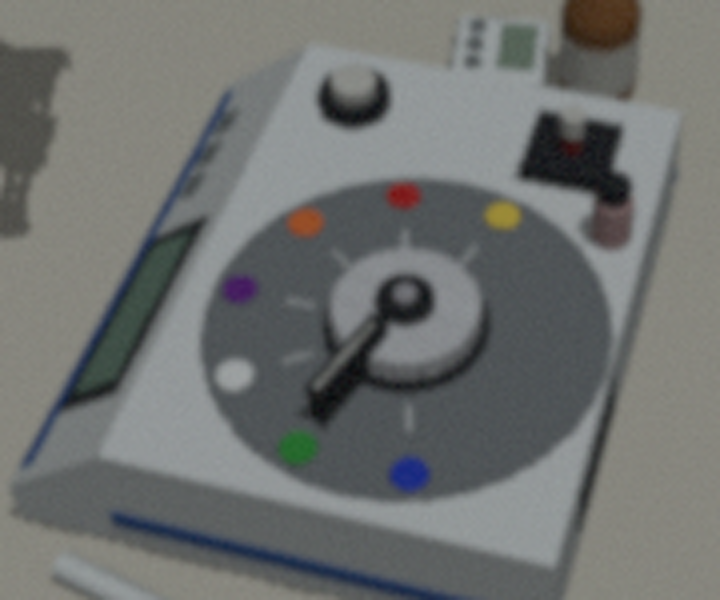

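The tab is on green at (333,187), the key is back up (depth within 0.2 mm of the start), and nothing else has moved.

```bash
python3 -c "
from plant import r
print(r.sign_off())"
```

```text
the job is handed in; nothing more can be done
None
```

The turret tab is clicked in at the green marker, and the read key was then pressed fully down and has come up again. I handed the job in at about 9 s; no verdict is reported.

- **Tab:** I pushed it with the shut fingers, from its left side only, two clicks counter-clockwise from violet. The wrist-force readings between pushes were at most about 3 N. After I backed off, the top and scene pictures both showed it pointing at green. I judged this by eye and did not compute the distance in mm.
- **Read key:** I pressed it only after checking the tab. It met its stop at TCP height 0.1009 m with 19.6 N, which is more than the 5 N needed but below the limits. Afterwards its depth was within 0.2 mm of the first picture.
- **Everything else:** In the last pictures the sample tube, vial, rack, bottle, pen and timer were where they started. The arm stood clear, with the wrist force near zero.

No check failed or disagreed.

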